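Hold the matching spring clip open around a desk sign's edge

ROBOT

A 6-joint arm with a two-finger parallel gripper is mounted at the origin on a cart in front of the work surface, level with it; the furniture and walls round the work are solid. World frame = base frame: x ahead of the robot, y to its left, z up, the work surface at z = 0. Lengths are in m, angles in rad, forces in N, time in s.
With the tool pointing down it reaches from about 0.35 to 0.8 m from the base axis. Payload 7.3 kg.
Tool frame: the origin (TCP) lies between the finger pads; the fingertips stand 25 mm ahead of it and the grasp point (between the pads) lies 6 mm ahead of it (r.tip_extent is the distance from the TCP to the fingertips, in m); z points along the fingers, y is the line along which they close (so a half turn about z gives the same grasp; the last joint's range is limited). The gripper opens to 85 mm and grips with 20 to 120 N. Pads are 22 mm wide; open, the fingers measure 114 mm over their backs; the gripper's body (76 mm by 85 mm) begins 54 mm behind the grasp point. The pads swing forward as they close: fully open they stand 13 mm farther back than shut.
Start: joints at [1.017, 0.342, 1.524, -0, 1.275, -0.146], TCP at [0.208, 0.482, 0.223] pointing down, gripper open.
Joint ranges: [-2.53, 2.53], [-0.77, 2.02], [0.04, 2.7], [-1, 4.14], [0.28, 2.66], [-3.11, 3.11]. Speed limits (rad/s): [2.57, 2.57, 3.14, 3.14, 3.14, 3.14].

INTERFACE

Orientations are given as a unit quaternion [x, y, z, w].
In Python, from workcell import r, command_gripper, optics gives the robot as it stands. The module is installed in compiled form; this text tells all that it offers. Calls block until the motion is done:
- r.reach(position, orientation): joint-space move of the TCP to a pose.
- r.move_straight(position, orientation=None, speed=0.15, max_force=None): straight line of the TCP; orientation=None keeps the orientation; speed is the mean speed in m/s. With max_force (N) it stops when the force on the tool has changed by that much, and returns True; else False.
- r.movej(angles): joint-space move.
- command_gripper(opening, force=None): finger opening in m; force is the grip in N (None keeps the last); returns when the fingers have stopped.
- r.hold(seconds).
- r.solve_ik(position, orientation): joint angles nearest the present ones, or None.
- r.read_state(): the state.
- optics.get_image(name): name is "side" or "top" or "wrist"; returns (picture, depth): 480x640x3 uint8, red, green, blue; 480x640 float32, m along the optical axis (not along the pixel's ray), 0 where there is no reading.
- optics.camera_model(name): a dict with "K" (3x3 intrinsics, pixels), "R" (3x3) and "t" (3): a world point X has camera coordinates R X + t; the wrist camera has in their place "tool_from_camera" (4x4, takes a point from camera to tool coordinates, whose origin is the TCP and whose axes are the flange's). Camera axes: x right, y down, z forward; pixel columns grow to the right and rows downward; lengths in m; the calibration is good to about 2 mm. The wrist camera is an equidistant fisheye: a pixel r from the principal point sees the ray r / f radians off the axis. A picture is of the moment at which its call begins: read the wrist's pose just before it. camera_model takes no time and is no camera call.
A pose or a line that the arm cannot do raises r.PlanningError and nothing moves.
- r.finish_job(): hands the job in; it is judged then, once.
The state is a dict: "time_s": time; "joint_positions": joint angles; "dq": joint speeds; "tau": joint torques, N m; "eef_pos": TCP position; "eef_rot": TCP orientation; "contact_force": force on the tool from outside, world axes, zero at the start; "torque": the same for the moment, N m; "grip_width": finger opening in m; "grip_force": force on a finger pad.
Only numpy, scipy, OpenCV 4.12 (cv2) and the standard library are available. Lean on these libraries where they do the work, as an engineer would, in place of code of your own. Each camera call takes 0.05 s, during which the arm holds its last target. There are 200 camera calls.

TASK

Two spring clips, a big and a small, belong to the two upright card signs on the desk, big clip to big sign. Pick the big clip up by squeezing its two levers so that its jaws gape wide, and bring the open jaws around either upright side edge of the big sign's card, one jaw on each side and the card's edge well inside the mouth, with neither jaw touching the card. Finish while holding it there in the air, squeezed wide open, so that a colleague can slip a notice in: do not put it down, let go or let it close on the card, do not shove or tip the sign, and leave the small clip, the small sign and the other loose things where they are.

Things in the scene. Friction and masses are not known exactly. Their poses are not given: they have to be found in the camera images.
- big_clip: Big grey spring clip (clothes-peg style) lying on its side: 97 mm long, 30 mm tall, 50 g. Origin: on the upright hinge axis, at the underside; z up. x points along the shut jaws, which end 50 mm ahead. Two levers splay in a V behind, from -10 to -46 mm: 24 mm wide over all at -10, 49 mm at the ends. This body is the +y half (jaw and lever), so its x turns outward by half the opening.
- big_clip_jaw (a joint): Opening angle between the big clip's jaws, rad: 0 shut, 0.66 gaping at its stop. A spring shuts it: about 4 N on each lever starts it, 9 N holds it at the stop. Squeeze the levers along the clip's y, about 33 mm behind the hinge; at the stop they are parallel, 16 mm over their outsides.
- big_clip_tip_a (a point): Tip of the big clip's +y jaw: on its inner face, 49 mm ahead of the hinge axis, at mid height (15 mm above the underside). Fully open, each jaw has turned 0.33 rad outward and the tips stand 32 mm apart, 46 mm ahead of the hinge.
- big_clip_tip_b (a point): The same point on the other (-y) jaw; when shut it coincides with the first tip.
- big_sign: Big sign: white stiff card 4 mm thick, 90 mm wide, upright in a dark wooden foot 60 x 80 x 20 mm; card top 140 mm above the desk; a 14 mm thick lip holds its bottom, up to 26 mm. Loose, 0.5 kg. Origin: centre of the foot's underside. x: normal to the card, whose mid plane is x = 0; y: along its width (upright side edges at y = +45 and -45 mm, 5 mm beyond the foot); z up.
- small_clip: Small grey spring clip of the same shape, 70 mm long, 22 mm tall, levers 35 mm wide at the ends; origin on its hinge axis at the underside, x to the jaws. To be left alone.
- small_sign: Small desk sign of the same kind: card 60 mm wide, 90 mm tall over the desk, foot 50 x 52 x 16 mm; origin and axes as for the big one. To be left alone.
- small_jar_0: Small dark jar, 42 mm across, 58 mm tall, upright, loose, not part of the job; origin under its centre
- small_jar_1: Small white jar, 37 mm across, 48 mm tall, upright, loose, not part of the job; origin under its centre
- brass_nipple: Brass hose nipple, 26 mm across, 41 mm tall, upright, loose, not part of the job; origin under its centre
Things that resemble listed ones, but are neither listed nor needed, are in the scene too. What is shaped like the big_clip but blue or purple is not meant.

How it is judged:
By the outcome, as a careful person would: the job done as asked, in the order asked, and still so for the second after the job is handed in, while the arm keeps its last pose, push and grip.
It also fails if it takes over 34 s, if anything falls off the work surface, if the arm or the gripper's body presses on something with over 40 N, if the wrist force passes 120 N, or if a joint passes its speed limit or range.

## Working session

There is one attempt and no reset: what is moved stays moved. The work goes in short steps, each a Python script; the robot and the scene stay as the last script left them, time stands still between calls to the robot, and variables do not carry over. Pictures are saved under pics/ and viewed, at most 10 in all, crops included, and the job is handed in when it is done.

```bash
mkdir -p pics; ls; cat > h.py <<'E'
import numpy as np, cv2
from scipy.spatial.transform import Rotation as Ro
from workcell import r, command_gripper, optics
def cloud(name,d):
    m=optics.camera_model(name);K=np.array(m["K"]);R=np.array(m["R"]);t=np.array(m["t"])
    v,u=np.mgrid[0:480,0:640]
    c=np.stack([(u-K[0,2])/K[0,0]*d,(v-K[1,2])/K[1,1]*d,d],-1)
    return (c-t)@R   # world
def q(yaw):  # tool down, tool y axis along world direction yaw
    y=np.array([np.cos(yaw),np.sin(yaw),0]);z=np.array([0,0,-1.]);x=np.cross(y,z)
    return Ro.from_matrix(np.stack([x,y,z],1)).as_quat()
E
python3 - <<'E'
from h import *
for n in("top","side"):
    p,d=optics.get_image(n);cv2.imwrite(f"pics/{n}.png",p[...,::-1]);np.savez(f"{n}.npz",p=p,d=d)
    m=optics.camera_model(n);print(n,np.round(m["K"],1).tolist(),np.round(-np.array(m["R"]).T@m["t"],3),np.round(m["R"],2).tolist(),(d==0).mean())
s=r.read_state();print(s["time_s"],s["eef_rot"],s["contact_force"],s["grip_width"])
print(Ro.from_quat(s["eef_rot"]).as_matrix().round(3))
E
```

```text
pics
top [[536.8, 0.0, 329.9], [0.0, 536.8, 234.9], [0.0, 0.0, 1.0]] [ 0.388 -0.058  1.2  ] [[0.03, -1.0, 0.0], [-0.98, -0.03, -0.18], [0.18, 0.0, -0.98]] 0.0040494791666666665
side [[581.6, 0.0, 333.1], [0.0, 581.6, 239.0], [0.0, 0.0, 1.0]] [ 0.199 -1.002  0.709] [[0.93, -0.37, -0.01], [-0.2, -0.5, -0.84], [0.3, 0.78, -0.54]] 0.003990885416666667
0.1 [ 2.02483130e-01  9.79285513e-01 -6.41508950e-04 -2.32433404e-04] [0.25633841 0.46370802 0.43341664] 0.08510810699130533
[[-0.918  0.397 -0.001]
 [ 0.397  0.918 -0.001]
 [ 0.    -0.001 -1.   ]]
```

View pics/top.png

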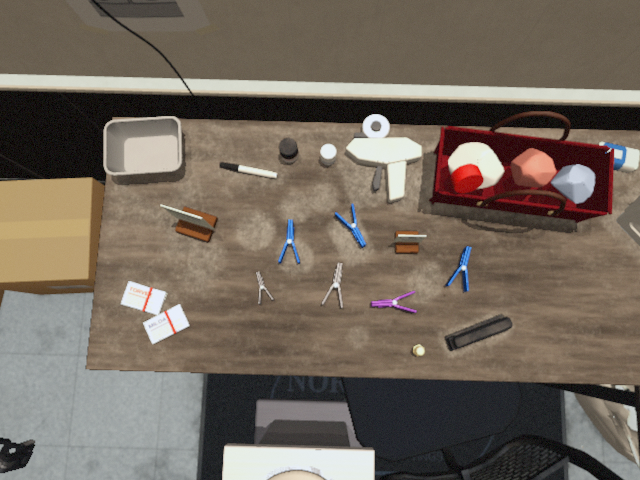

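View pics/side.png

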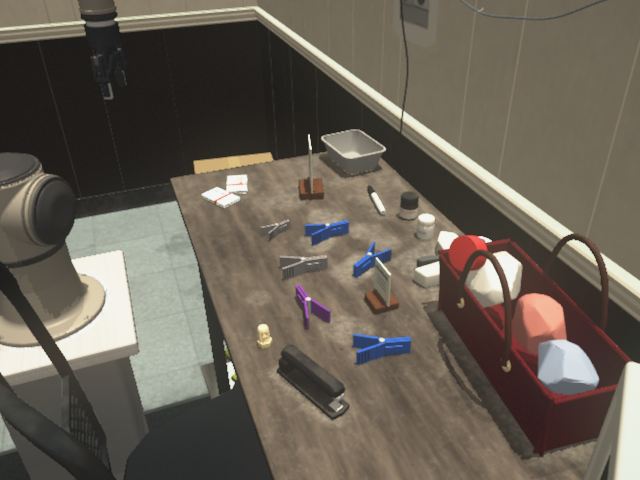

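Candidates seen (top view):
- Grey clips: (335,287), larger, and (263,288), smaller.
- Blue clips: (289,243), (351,227) and (461,268). Purple clip: (395,302). None of these is meant.
- Signs: (192,222) looks big and (408,241) looks small.

By description I choose the clip at (335,287) and the sign at (192,222). Next I'll measure both and check a close crop.

```bash
python3 - <<'E'
from h import *
z=np.load("top.npz");p,d=z["p"],z["d"];W=cloud("top",d)
print("desk z",np.median(W[300:330,200:240,2]), np.median(W[250:270,300:320,2]))
for n,(u0,u1,v0,v1),lo in(("big",(312,358,255,315),.012),("small",(248,282,265,310),.010)):
    m=np.zeros((480,640),bool);m[v0:v1,u0:u1]=W[v0:v1,u0:u1,2]>lo
    P=W[m];ztop=np.percentile(P[:,2],90);c=P[:,:2].mean(0)
    # min area rect on mask rays cast to top plane
    rect=cv2.minAreaRect((P[:,:2]*1000).astype(np.float32))
    print(n,m.sum(),"ztop",ztop.round(4),"c",c.round(3),rect)
ls=W[175:260,150:230].reshape(-1,3)
m=ls[:,2]>.05;P=ls[m];print("card pts",m.sum(),P.min(0).round(3),P.max(0).round(3))
T=P[P[:,2]>.13];print("top",len(T),cv2.minAreaRect((T[:,:2]*1000).astype(np.float32)),cv2.fitLine(T[:,:2].astype(np.float32),cv2.DIST_L2,0,.01,.01).ravel())
F=ls[(ls[:,2]>.012)&(ls[:,2]<.03)];print("foot",len(F),cv2.minAreaRect((F[:,:2]*1000).astype(np.float32)),np.median(F[:,2]))
z2=np.load("side.npz");W2=cloud("side",z2["d"])
ls=W2[125:205,290:335].reshape(-1,3);P=ls[(ls[:,2]>.04)&(ls[:,2]<.2)&(abs(ls[:,0]-.45)<.1)];print("side card",len(P),P.min(0).round(3),P.max(0).round(3))
a=cv2.resize(p[250:320,300:370],None,fx=8,fy=8,interpolation=cv2.INTER_CUBIC)[...,::-1]
cv2.imwrite("pics/crop.png",a)
E
```

```text
desk z 0.002022959149317549 0.0021114392350953582
big 274 ztop 0.0358 c [ 0.49  -0.067] ((464.7319030761719, -65.59966278076172), (45.51065444946289, 150.07101440429688), 69.79612731933594)
small 153 ztop 0.0263 c [0.482 0.092] ((433.104248046875, 39.914306640625), (208.9911346435547, 51.982383728027344), 51.080142974853516)
card pts 350 [ 0.388 -0.058  0.051] [0.636 0.294 1.2  ]
top 138 ((523.4339599609375, 109.7325439453125), (430.04180908203125, 30.59613037109375), 55.036617279052734) [0.59720784 0.8020865  0.5843461  0.20119072]
foot 694 ((621.3532104492188, 248.55076599121094), (84.42577362060547, 60.502235412597656), 73.818603515625) 0.021859014413708362Traceback (most recent call last):
  File "<stdin>", line 15, in <module>
    return umr_minimum(a, axis, None, out, keepdims, initial, where)
ValueError: zero-size array to reduction operation minimum which has no identity
```

```bash
python3 - <<'E'
from h import *
z=np.load("top.npz");p,d=z["p"],z["d"];W=cloud("top",d);W[d==0]=np.nan
for n,(u0,u1,v0,v1),lo in(("big",(312,358,255,315),.014),("small",(248,282,265,310),.010)):
    m=np.zeros((480,640),bool);m[v0:v1,u0:u1]=W[v0:v1,u0:u1,2]>lo
    P=W[m];rect=cv2.minAreaRect((P[:,:2]*1000).astype(np.float32))
    ax=cv2.fitLine(P[:,:2].astype(np.float32),cv2.DIST_L2,0,.01,.01).ravel()
    e=ax[:2]*np.sign(ax[0]);nrm=np.array([-e[1],e[0]]);c=P[:,:2].mean(0);s=(P[:,:2]-c)@e;t=(P[:,:2]-c)@nrm
    print(n,m.sum(),"ztop",np.nanpercentile(P[:,2],[50,90]).round(4),"c",c.round(4),"dir",e.round(3),rect)
    for k in np.arange(-.06,.06,.01):
        j=(s>=k)&(s<k+.01)
        if j.any():print(round(k*1000),j.sum(),(t[j].min()*1000).round(1),(t[j].max()*1000).round(1))
ls=W[175:260,150:230].reshape(-1,3)
P=ls[(ls[:,2]>.05)];print("card pts",len(P),P.min(0).round(3),P.max(0).round(3))
T=P[P[:,2]>.125];print("top",len(T),cv2.minAreaRect((T[:,:2]*1000).astype(np.float32)))
F=ls[(ls[:,2]>.012)&(ls[:,2]<.028)];print("foot",len(F),cv2.minAreaRect((F[:,:2]*1000).astype(np.float32)))
z2=np.load("side.npz");W2=cloud("side",z2["d"]);W2[z2["d"]==0]=np.nan
ls=W2[125:205,290:335].reshape(-1,3);P=ls[(ls[:,2]>.04)&(ls[:,2]<.2)&(ls[:,0]>.5)&(ls[:,0]<.75)&(abs(ls[:,1]-.25)<.1)]
print("side card",len(P));print(P.min(0).round(3),P.max(0).round(3),cv2.minAreaRect((P[:,:2]*1000).astype(np.float32)))
a=cv2.resize(p[250:320,300:370],None,fx=8,fy=8,interpolation=cv2.INTER_CUBIC)[...,::-1]
cv2.imwrite("pics/crop.png",a)
E
```

```text
big 262 ztop [0.0315 0.0348] c [ 0.4943 -0.0673] dir [ 0.988 -0.156] ((494.3551330566406, -67.57270812988281), (46.291099548339844, 94.97189331054688), 80.51795959472656)
-50 20 -23.0 23.2
-40 25 -19.8 20.0
-30 27 -18.0 17.4
-20 21 -13.8 12.9
-10 37 -10.1 10.3
0 30 -7.3 6.8
10 32 -7.5 7.7
20 28 -6.7 7.5
30 26 -7.3 6.6
40 16 -4.9 4.9
small 150 ztop [0.0228 0.0262] c [0.4841 0.095 ] dir [0.964 0.267] ((484.5185241699219, 95.38880920410156), (67.57943725585938, 31.940563201904297), 19.235715866088867)
-40 7 -17.8 14.0
-30 22 -17.5 13.6
-20 22 -14.4 10.6
-10 23 -9.2 6.6
0 24 -5.5 4.9
10 24 -4.5 6.1
20 19 -4.5 5.0
30 9 -2.0 4.0
card pts 328 [0.608 0.207 0.051] [0.636 0.294 0.145]
top 127 ((621.946044921875, 251.0622100830078), (89.33995819091797, 4.657024383544922), 73.82067108154297)
foot 670 ((621.3532104492188, 248.55076599121094), (84.42577362060547, 60.502235412597656), 73.818603515625)
side card 144
[0.609 0.201 0.041] [0.727 0.347 0.14 ] ((654.811767578125, 284.77142333984375), (187.01022338867188, 37.9099235534668), 51.58372116088867)
```

View pics/crop.png

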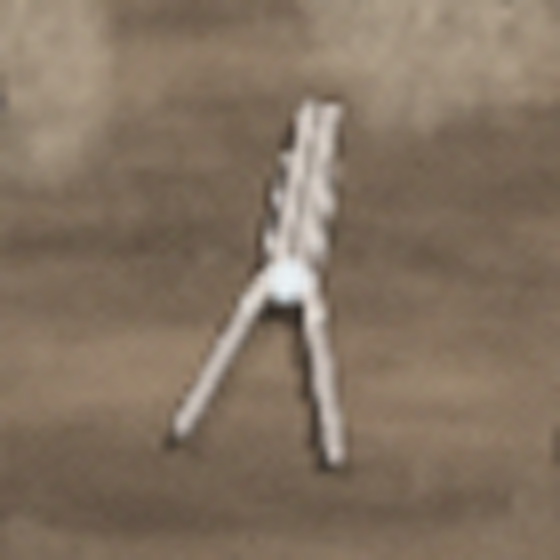

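The crop shows the larger grey clip. Its pivot is at crop (287,283), which is about (335.9,285.4) in the full image. The jaws point up (+x) and the levers splay downward. It measures 95 x 46 mm, matching the big clip, and the card is 89 mm wide with an 84 x 60 mm foot, matching the big sign.

Next: check the pivot ray and grasp.

```bash
python3 - <<'E'
from h import *
m=optics.camera_model("top");K,R,t=[np.array(m[k]) for k in("K","R","t")]
ray=R.T@np.linalg.solve(K,[335.9-.5,285.4-.5,1]);C=-R.T@t
print("pivot ray@z=.031",(C+ray*((.031-C[2])/ray[2])).round(4))
a=np.radians(-9.2);e=np.array([np.cos(a),np.sin(a)])
H=np.array([.4944,-.0675])-.0018*e; print("hinge",H)
g=H-.033*e
js=[]
for k in(np.pi/2,-np.pi/2):
    j=r.solve_ik([*g,.15],q(a+k));j2=r.solve_ik([.593,.152,.2],q(np.radians(73.8)+k));print(k,j,j2)
    js.append(abs(j[5])+abs(j2[5]) if j is not None and j2 is not None else 99)
k=[np.pi/2,-np.pi/2][int(np.argmin(js))];print("k",k,r.tip_extent)
r.reach([*g,.15],q(a+k))
command_gripper(.066,30)
r.move_straight([*g,.029],speed=.12,max_force=15)
s=r.read_state();print(s["time_s"],s["eef_pos"],s["contact_force"],s["grip_width"])
command_gripper(.010,30)
s=r.read_state();print(s["time_s"],s["eef_pos"],s["contact_force"],s["grip_width"],s["grip_force"])
p,d=optics.get_image("wrist");cv2.imwrite("pics/w1.png",p[...,::-1])
E
```

```text
pivot ray@z=.031 [ 0.4914 -0.0676  0.031 ]
hinge [ 0.49262315 -0.06721221]
1.5707963267948966 [-2.99162299e-01  3.10778942e-01  1.79406899e+00 -4.44089210e-16
  1.03674473e+00 -1.70938833e+00] [ 1.25793488e-01  5.20381578e-01  1.30469876e+00 -4.44089210e-16
  1.31651232e+00 -2.73305583e+00]
-1.5707963267948966 [-2.99162299e-01  3.10778942e-01  1.79406899e+00 -4.44089210e-16
  1.03674473e+00  1.43220432e+00] [ 1.25793488e-01  5.20381578e-01  1.30469876e+00 -4.44089210e-16
  1.31651232e+00  4.08536827e-01]
k -1.5707963267948966 0.025
3.7583 [ 0.4604988  -0.06206635  0.02952609] [-0.75215928 -0.45179664 -0.00212537] 0.06612142189403183
4.325 [ 0.4600747  -0.06192958  0.02904158] [-0.4814445   0.50478885 -0.13321485] 0.010215447170445455 0.0
```

View pics/w1.png

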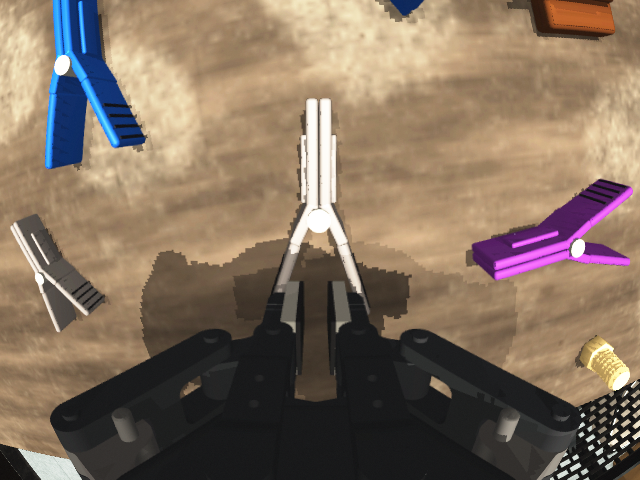

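The wrist view shows the clip still shut and symmetric between the fingers, with its pivot at (318,220). The fingers closed to 10 mm with no grip, with the lever ends near (278,305) and (362,305) in front of or beside the pads. The clip probably slipped forward out of the V, so I'll measure where it is.

```bash
cat >> h.py <<'E'
def wray(px,zp,st):
    m=optics.camera_model("wrist");K=np.array(m["K"]);T=np.array(m["tool_from_camera"])
    x=(px[0]-K[0,2])/K[0,0];y=(px[1]-K[1,2])/K[1,1];th=np.hypot(x,y)
    v=np.array([np.sin(th)*x/th,np.sin(th)*y/th,np.cos(th)])
    Rt=Ro.from_quat(st["eef_rot"]).as_matrix();o=st["eef_pos"]+Rt@T[:3,3];w=Rt@T[:3,:3]@v
    return o+w*(zp-o[2])/w[2]
E
python3 - <<'E'
from h import *
s=r.read_state()
m=optics.camera_model("wrist");print(np.round(m["K"],1).tolist(),np.round(m["tool_from_camera"],3).tolist())
for n,px in dict(hinge=(318,220),tipL=(312,99),tipR=(325,99),levL=(277,300),levR=(365,305)).items():
    w=wray(px,.03,s); Rt=Ro.from_quat(s["eef_rot"]).as_matrix(); print(n,w.round(4),"tool",((w-s["eef_pos"])@Rt).round(4))
E
```

```text
[[371.6, 0.0, 315.3], [0.0, 371.6, 234.1], [0.0, 0.0, 1.0]] [[0.001, -0.96, -0.281, 0.071], [1.0, 0.001, -0.0, -0.001], [0.0, -0.281, 0.96, -0.151], [0.0, 0.0, 0.0, 1.0]]
hinge [ 0.4928 -0.0678  0.03  ] tool [ 0.0333  0.0005 -0.001 ]
tipL [ 0.5422 -0.0733  0.03  ] tool [ 0.0829 -0.0019 -0.001 ]
tipR [ 0.5414 -0.0784  0.03  ] tool [ 0.0829  0.0032 -0.001 ]
levL [ 0.4591 -0.0437  0.03  ] tool [-0.0038 -0.0178 -0.001 ]
levR [ 0.4502 -0.0826  0.03  ] tool [-0.0064  0.022  -0.001 ]
```

```bash
python3 - <<'E'
from h import *
s=r.read_state();print(s["eef_pos"],s["grip_width"],s["grip_force"],s["time_s"])
p,d=optics.get_image("wrist")
for px in [(290,292),(345,292),(293,340),(342,340),(318,220),(285,270),(352,270),(362,300),(240,360)]:print(px,d[px[1],px[0]].round(4))
m=optics.camera_model("wrist");T=np.linalg.inv(m["tool_from_camera"]);K=m["K"]
for X in([0,.005,.025],[0,-.005,.025],[.011,.005,.025],[.011,.005,.0],[.011,.005,-.02]):
    c=(T@[*X,1])[:3];th=np.arctan2(np.hypot(c[0],c[1]),c[2]);k=th/np.hypot(c[0],c[1]);print(X,K[0][0]*k*c[0]+K[0][2],K[1][1]*k*c[1]+K[1][2],"depth",c[2])
p,d=optics.get_image("side");cv2.imwrite("pics/s2.png",cv2.resize(p[190:330,220:400],None,fx=4,fy=4,interpolation=cv2.INTER_CUBIC)[...,::-1])
E
```

```text
[ 0.46005186 -0.06194254  0.02900872] 0.009593430268570803 0.0 4.375
(290, 292) 0.1396
(345, 292) 0.1406
(293, 340) 0.111
(342, 340) 0.1061
(318, 220) 0.151
(285, 270) 0.1602
(352, 270) 0.1594
(362, 300) 0.1415
(240, 360) 0.0884
[0, 0.005, 0.025] 326.28036667030807 270.8610703519818 depth 0.1889086056516087
[0, -0.005, 0.025] 306.67586911402174 270.8502362147598 depth 0.1889116243600388
[0.011, 0.005, 0.025] 326.5055034584808 250.47346309132126 depth 0.18581984749378766
[0.011, 0.005, 0.0] 328.10692010329126 268.91888416246064 depth 0.16182566323628272
[0.011, 0.005, -0.02] 329.74277948277654 287.956905938024 depth 0.1426303158302788
```

View pics/s2.png

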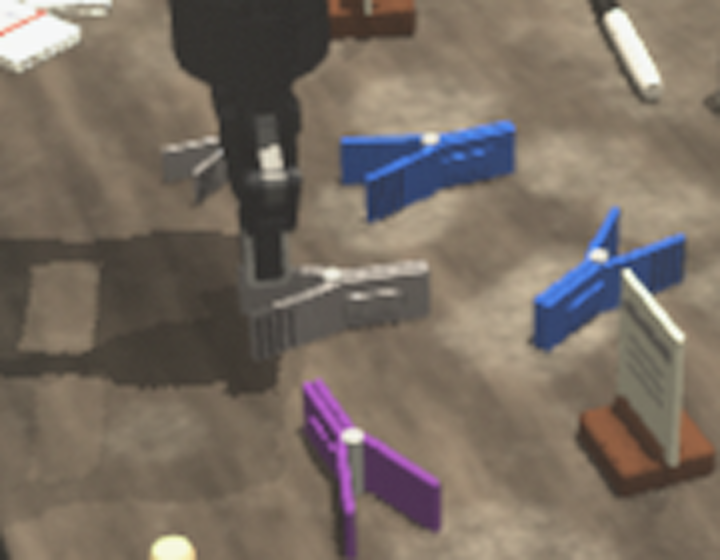

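Side view: the fingers end at about crop (265,280), at the height of the levers' top edge. So they seem to have closed above the clip rather than beside it. I'll lift and measure where the fingertips really are.

```bash
python3 - <<'E'
from h import *
s=r.read_state();P0=np.array(s["eef_pos"])
r.move_straight([P0[0],P0[1],.13],speed=.15)
command_gripper(.02)
s=r.read_state();P0=np.array(s["eef_pos"]);Rt=Ro.from_quat(s["eef_rot"]).as_matrix();print(s["time_s"],P0,s["grip_width"])
for n in("side","top"):
    p,d=optics.get_image(n);W=cloud(n,d);W[d==0]=np.nan
    Q=(W.reshape(-1,3)-P0)@Rt
    m=(abs(Q[:,0])<.04)&(abs(Q[:,1])<.07)&(Q[:,2]<.09)&(Q[:,2]>-.15)
    B=Q[m];print(n,m.sum());
    for k in np.arange(-.06,.09,.01):
        j=(B[:,2]>=k)&(B[:,2]<k+.01)
        if j.sum():print(round(k,3),j.sum(),B[j].min(0).round(3),B[j].max(0).round(3))
p,d=optics.get_image("wrist")
np.savez("w2.npz",p=p,d=d)
m=optics.camera_model("wrist");K=np.array(m["K"]);T=np.array(m["tool_from_camera"])
v,u=np.mgrid[0:480,0:640];x=(u-K[0,2])/K[0,0];y=(v-K[1,2])/K[1,1];th=np.hypot(x,y)+1e-9
c=np.stack([np.tan(th)*x/th*d,np.tan(th)*y/th*d,d],-1);Q=c@T[:3,:3].T+T[:3,3]
ok=(d>0)&(th<1.4)&(abs(Q[...,0])<.05)&(abs(Q[...,1])<.06)&(Q[...,2]<.05)
B=Q[ok]
print("wrist finger pts",ok.sum(),np.percentile(B,[0,1,50,99,100],axis=0).round(4).tolist())
cv2.imwrite("pics/w2.png",p[...,::-1])
E
```

```text
5.5583 [ 0.45966964 -0.06184931  0.12926762] 0.020069265097127087
side 1301
-0.06 44 [-0.012 -0.029 -0.06 ] [ 0.012  0.045 -0.051]
-0.05 22 [-0.011 -0.016 -0.05 ] [ 0.008  0.028 -0.04 ]
-0.04 58 [-0.01  -0.016 -0.04 ] [ 0.011  0.03  -0.03 ]
-0.03 60 [-0.009 -0.013 -0.03 ] [ 0.012  0.03  -0.02 ]
-0.02 47 [-0.01 -0.01 -0.02] [ 0.012  0.028 -0.01 ]
-0.01 13 [-0.008 -0.01  -0.01 ] [ 0.012  0.018 -0.006]
top 1
wrist finger pts 65490 [[-0.0132, -0.06, -0.1143], [-0.0105, -0.0578, -0.1129], [0.0109, -0.0002, -0.091], [0.0199, 0.0574, -0.0208], [0.0211, 0.06, -0.0094]]
```

View pics/w2.png

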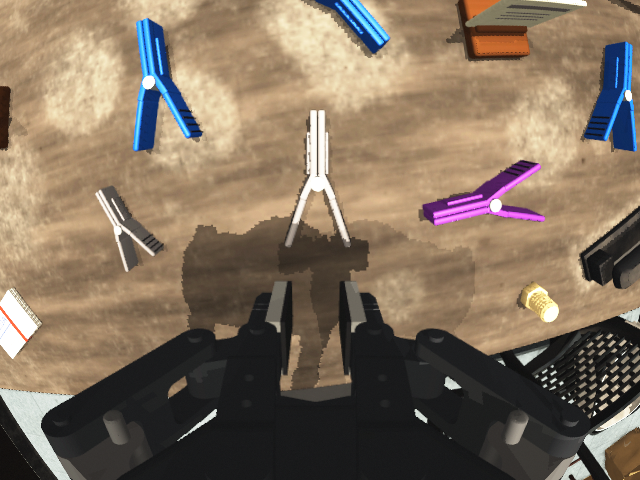

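The wrist view shows the clip untouched, with its pivot at (318,183), and the fingertips ending near (281,285) and (349,285). Both cameras put the fingertips at tool z of about -8 mm, not +25 mm as stated. That explains why the fingers closed above the clip. I'll use the measured extent and make a guarded descent.

```bash
python3 - <<'E'
from h import *
a=np.radians(-9.3);e=np.array([np.cos(a),np.sin(a)]);g=np.array([.4922,-.0676])-.033*e
command_gripper(.066,30)
Q=q(a-np.pi/2)
r.move_straight([*g,.05],Q,speed=.15)
hit=r.move_straight([*g,-.003],speed=.08,max_force=8)
s=r.read_state();print(hit,s["time_s"],s["eef_pos"],s["contact_force"],s["grip_width"])
command_gripper(.012,30)
s=r.read_state();print(s["time_s"],s["eef_pos"],s["contact_force"],s["grip_width"],s["grip_force"])
p,d=optics.get_image("wrist");cv2.imwrite("pics/w3.png",p[...,::-1])
E
```

```text
False 7.7083 [ 0.45998243 -0.06237959 -0.00263501] [ 0.38351901  0.12750952 -0.15109554] 0.06599101553866037
8.2167 [ 0.46048762 -0.06260866 -0.00184881] [-1.6016953  -0.79462649  8.96510852] 0.015798323731901823 30.205872058868408
```

View pics/w3.png

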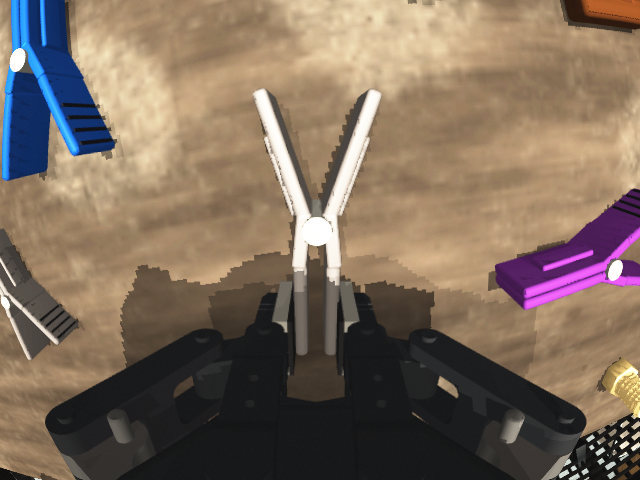

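The wrist view shows the grip is good. The width is 15.8 mm at 30 N, the jaws gape symmetrically with tips at (261,92) and (375,92), and the pivot is at (316,231). Now I'll lift and go to a stand-off before the card's near (right) edge.

```bash
python3 - <<'E'
from h import *
s=r.read_state();P=np.array(s["eef_pos"])
r.move_straight([P[0],P[1],.17],speed=.15)
b=np.radians(73.8);c=np.array([np.cos(b),np.sin(b)]);E=np.array([.6094,.207])
g=E-.119*c
r.reach([*g,.17],q(b-np.pi/2))
r.move_straight([*g,.083],speed=.12)
r.hold(.2)
s=r.read_state();print(s["time_s"],s["eef_pos"],s["grip_width"],s["grip_force"],s["contact_force"])
for n in("wrist","top"):
    p,d=optics.get_image(n);np.savez(n+"4.npz",p=p,d=d,pos=s["eef_pos"],rot=s["eef_rot"])
    cv2.imwrite(f"pics/{n}4.png",(p if n=="wrist" else cv2.resize(p[170:300,150:330],None,fx=4,fy=4,interpolation=cv2.INTER_CUBIC))[...,::-1])
E
```

```text
11.6833 [0.57664367 0.09275474 0.08382921] 0.01538199399351499 29.36596155166626 [ 0.21613546 -0.04618702 -0.5871199 ]
```

View pics/wrist4.png

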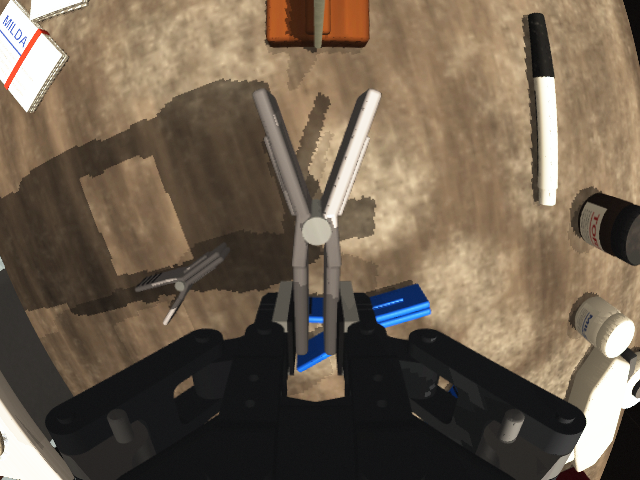

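View pics/top4.png

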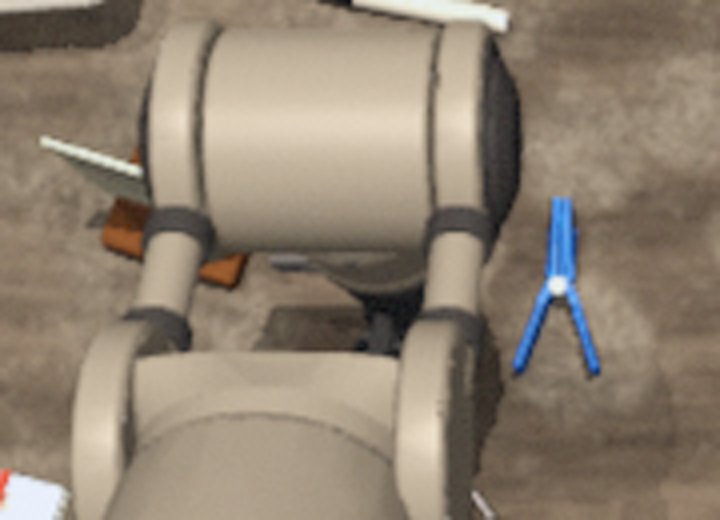

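The wrist view shows the clip held open with tips at (262,92) and (374,92). The card's near edge is centred ahead of the mouth at (318,47), where it meets the foot. In the top view the arm hides the clip. I'll compute the offsets.

```bash
python3 - <<'E'
from h import *
z=np.load("wrist4.npz");s=dict(eef_pos=z["pos"],eef_rot=z["rot"]);d=z["d"];p=z["p"]
Rt=Ro.from_quat(s["eef_rot"]).as_matrix()
b=np.radians(73.8);c=np.array([np.cos(b),np.sin(b)]);n=np.array([-c[1],c[0]])
zc=s["eef_pos"][2]+.002+.030   # clip top
for k,px,zz in(("hinge",(316,231),zc),("tipa",(262,92),zc),("tipb",(374,92),zc),("edge bottom",(318,48),.026)):
    w=wray(px,zz,s);t=(w-s["eef_pos"])@Rt;print(k,w.round(4),"tool",t.round(4),"depth",d[px[1],px[0]])
# card edge points from wrist depth
m=optics.camera_model("wrist");K=np.array(m["K"]);T=np.array(m["tool_from_camera"])
v,u=np.mgrid[0:480,0:640];x=(u-K[0,2])/K[0,0];y=(v-K[1,2])/K[1,1];th=np.hypot(x,y)+1e-9
C=np.stack([np.tan(th)*x/th*d,np.tan(th)*y/th*d,d],-1);Q=C@T[:3,:3].T+T[:3,3];W=Q@Rt.T+s["eef_pos"]
ok=(d>0)&(v<60)&(u>290)&(u<350)&(W[...,2]>.035)
B=W[ok];Bt=Q[ok];print("edge pts",ok.sum(),B.min(0).round(4),B.max(0).round(4));
for a in np.arange(.03,.14,.02):
    j=(B[:,2]>=a)&(B[:,2]<a+.02)
    if j.sum():print(round(a,2),j.sum(),"tool x min/max",Bt[j,0].min().round(4),Bt[j,0].max().round(4),"y",Bt[j,1].min().round(4),Bt[j,1].max().round(4))
E
```

```text
hinge [0.5871 0.1294 0.1158] tool [ 0.0382 -0.0001 -0.032 ] depth 0.12155021
tipa [0.5834 0.1781 0.1158] tool [ 0.0839 -0.0173 -0.032 ] depth 0.11153357
tipb [0.6175 0.1683 0.1158] tool [ 0.084   0.0182 -0.0319] depth 0.11233036
edge bottom [0.6106 0.2057 0.026 ] tool [0.1179 0.001  0.0579] depth 0.20947888
edge pts 405 [0.6091 0.206  0.0351] [0.6131 0.2089 0.1047]
0.03 54 tool x min/max 0.1185 0.1206 y -0.0011 0.0026
0.05 94 tool x min/max 0.1183 0.1205 y -0.0011 0.0028
0.07 128 tool x min/max 0.1184 0.1207 y -0.001 0.0029
0.09 129 tool x min/max 0.1182 0.1205 y -0.0009 0.0029
```

```bash
python3 - <<'E'
from h import *
z=np.load("wrist4.npz");Rt=Ro.from_quat(z["rot"]).as_matrix()
goal=z["pos"]+Rt@np.array([.0555,.0006,0]);goal[2]=.083
print(goal,r.move_straight(goal,speed=.05,max_force=6))
r.hold(.3)
s=r.read_state();print(s["time_s"],s["eef_pos"],s["grip_width"],s["grip_force"],s["contact_force"])
p,d=optics.get_image("wrist");np.savez("wrist5.npz",p=p,d=d,pos=s["eef_pos"],rot=s["eef_rot"]);cv2.imwrite("pics/wrist5.png",p[...,::-1])
E
```

```text
[0.59270617 0.14588293 0.083     ] False
13.35 [0.59271227 0.14571831 0.08303245] 0.015394439378218416 29.36819761991501 [ 0.37160796 -0.55004147 -0.55935058]
```

View pics/wrist5.png

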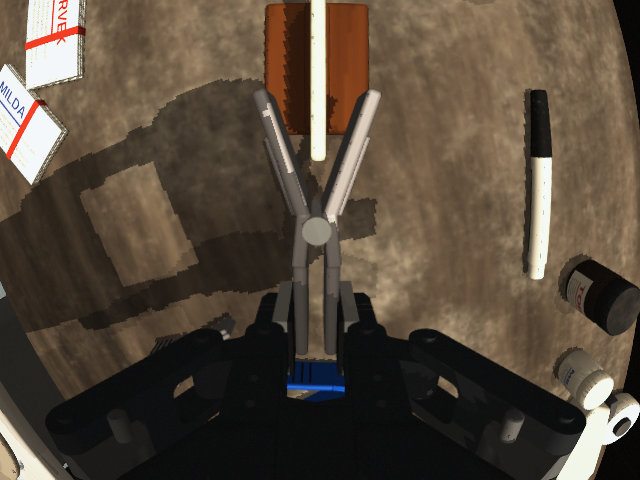

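The wrist view shows the card edge at (318,160), centred between the jaws. The tips at (262,92) and (374,92) are past the edge, one on each side. There is no contact force and the grip holds at 15.4 mm, so I'm handing it in.

```bash
python3 - <<'E'
from h import *
s=r.read_state();print(wray((318,160),.14,s),s["time_s"]);print(r.finish_job())
E
```

```text
[0.61081376 0.20699277 0.14      ] 13.4
the job is handed in; nothing more can be done
None
```

The job is handed in at 13.4 s: the big clip is held squeezed wide open in the air around the big sign's near side edge, about 21 mm deep by measurement, with no contact on the card; the first grasp closed above the clip because the fingertips sit about 33 mm farther back than stated, so I re-measured them and gripped again.

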